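# Raise the blind beside the flat's door with its spring toggle

## Robot

A 7-joint arm with a two-finger parallel gripper is mounted at the origin on the work surface. World frame = base frame: x ahead of the robot, y to its left, z up, the work surface at z = 0. Lengths are in m, angles in rad, forces in N, time in s.
With the tool pointing down it reaches from about 0.4 to 0.85 m from the base axis. Payload 10.4 kg.
Tool frame: the origin (TCP) lies midway between the tips of the shut fingers; the grasp point (between the pads) lies 19 mm behind it; z points along the fingers, y is the line along which they close (so a half turn about z gives the same grasp; the last joint's range is limited). The gripper opens to 87 mm and grips with 3 to 60 N. Pads are 19 mm wide; open, the fingers measure 117 mm over their backs; the gripper's body (75 mm by 190 mm) begins 51 mm behind the grasp point.
Start: joints at [-1.195, 0.332, -0.065, 1.46, 0.022, 1.35, -0.088], TCP at [0.243, 0.576, 0.223] pointing down, gripper open.
Joint ranges: [-2.6, 2.6], [-0.5, 2.12], [-1.47, 1.34], [0.16, 2.42], [-1.27, 4.41], [0.06, 2.06], [-2.6, 2.6]. Speed limits (rad/s): [2.22, 2.22, 2.79, 2.79, 3.14, 3.14, 3.14].

## Interface

Orientations are given as a unit quaternion [x, y, z, w].
In Python, from bench import r gives the robot as it stands.
- The arm moves only by the tool arm_command, never from a script. Its arguments are lists of equal length, an entry for each row: "xyz": the shift along the world's x, y, z in m, a list of three; "rot": the turn, a rotation vector about the world's x, y, z in rad, a list of three. In form: {"xyz": [[tx, ty, tz], ...], "rot": [[ax, ay, az], ...]}. A call has 1 to 20 rows; each row is the pose to reach, as a shift and turn from the pose commanded when the call began; what a row does not reach only later rows make up. A row lasts 1/12 s, in which the tool goes at most 41.7 mm and 7.16 degrees, less where a joint would pass 70% of its speed; a pose out of reach is approached as far as the arm can. A call with a gripper value outside its range is refused whole. "grip" is the opening, from 0 (shut) to 1 (fully open), set as the call begins (left out, the last holds). The fingers move at their own pace and stop on an object; "squeeze" is the grip in N (left out, the last holds). Time passes only in rows, so rows that repeat a pose let the fingers close. It gives the time, the measured TCP pose, the force, the opening and the grip force at its end, in the units of the state.
- r.read_state(): the state, without advancing time (a new reading comes with each control period).
- r.camera(name): name is "scene" or "top"; returns the picture (400x640x3 uint8, red, green, blue); there is no depth.
- r.camera_model(name): a dict with "fx", "fy", "cx", "cy" (pixels), "k1" (the pictures are not rectified: a ray, as slopes to the right and down, at radius r is drawn at 1 + k1 r^2 times it, then the intrinsics apply), "T" (4x4, takes a point from camera to world coordinates). Camera axes: x right, y up, looking along -z (the intrinsics and any distortion apply to the point x, -y, -z); pixel columns grow to the right and rows downward; lengths in m; the calibration is good to about 2 mm. A picture is of the moment at which its call begins. camera_model takes no time and is no camera call.
- r.close_job(): hands the job in; it is judged then, once.
Trained networks look in the newest picture that a camera, given by its name, has taken for a name from the list of things; names that differ only in an ending like _2 or _b are one class to them, and where a whole thing is asked for, a point or a joint stands for the part that bears it (a point fixed in the world has none). Each returns a list of dicts, best first, with "conf" (0 to 1); they miss things now and then, are a little off and sometimes report something else, mostly with a low value. They report only what shows in the picture. A call takes as long as a camera call. They do not tell look-alikes from the thing itself.
- r.look_for(label, camera): "at" ([x, y, z] in m, in the coordinates of the camera as it stood for that picture, good to about 4 mm: the middle of the surface that is visible of it).
- r.spot_point(label, camera): "at" ([x, y, z] in m, in the coordinates of the camera as it stood for that picture, good to about 4 mm: a listed point, or the origin of a listed thing).
The state is a dict: "time": time; "joint_positions": joint angles; "joint_vel": joint speeds; "joint_torque": joint torques, N m; "ee_pos": TCP position; "eef_rot": TCP orientation; "ft_force": force on the tool from outside, world axes, zero at the start; "torque": the same for the moment, N m; "width": finger opening in m; "grip_force": force on a finger pad.
Only numpy, scipy, OpenCV 4.12 (cv2) and the standard library are available. Lean on these libraries where they do the work, as an engineer would, in place of code of your own. Each camera call takes 0.05 s, during which the arm holds its last target. There are 200 camera calls.

## Task

Raise the blind of the side window: push the orange-handled toggle over to the side of its green arrow as far as it goes, hold it there for about one second, then let it spring back to the middle and move clear. Never push it towards the red arrow, do not work the grey-handled toggle of the awning, and do not shove or knock over the glass tumbler.

Things in the scene. Friction and masses are not known exactly. Their poses are not given: they have to be found in the camera images.
- blind_switch: White switch housing of the blind, fixed to the shelf, 84 (x) x 150 (y) x 45 (z) mm, with the orange toggle in its middle. Origin: centre of its underside, z up. On its top a green arrowhead points to its own +y (raise), a red one to its own -y (lower). A like housing with a grey toggle (the awning's) stands on the other side of the robot's x axis; they may swap sides.
- blind_toggle (a joint): Angle (rad) of the orange toggle: 0 upright, positive leaning to the green arrow (housing's +y), stops at +-0.65. Pivot along the housing's x, 35 mm above its origin; 12 mm stem, then an orange paddle 26 (x) x 14 (y) mm, 70 to 125 mm above the origin when upright. A 0.4 N m/rad spring (3 to 5 N at the paddle at the stop) recentres it within 0.5 s.
- awning_toggle (a joint): Angle of the grey toggle in the other housing (rad), same make: 0 upright, positive to its green arrow. To be left at 0.
- tumbler: Loose glass tumbler, 74 mm across and 95 mm tall, 0.25 kg, standing upright and empty beyond the two switches. Origin: centre of its underside, z up through the mouth. To be left where it stands.
There are look-alikes about, which are no part of the job. Leave any brown or turquoise look-alike of the blind_switch alone. Leave any black look-alike of the part that bears awning_toggle alone.

How it is judged:
By the outcome, as a careful person would: the job done as asked, in the order asked, and still so for the second after the job is handed in, with the robot touching nothing.
It also fails if it takes over 29 s, if anything falls off the work surface, if the arm or the gripper's body presses on something with over 40 N, if the wrist force passes 120 N, or if a joint passes its speed limit or range.

## Working session

There is one attempt and no reset: what is moved stays moved. The work goes in short steps, Python scripts to look and compute and a tool call to move; the robot and the scene stay as the last step left them, time stands still between calls to the robot, and variables do not carry over. Pictures are saved under pics/ and viewed, at most 10 in all, crops included, and the job is handed in when it is done.

Besides the shell and the picture viewer there is one more tool, called after "Request:" by a JSON object that holds its "method" and its "body". arm_command: Moves the arm, as the interface text tells. Its arguments: {"type":"object","properties":{"xyz":{"type":"array"},"rot":{"type":"array"},"grip":{"type":"number"},"squeeze":{"type":"number"}},"required":["xyz","rot"]}

```bash
mkdir -p pics; cat > h.py <<'E'
import numpy as np, cv2
from bench import r
def w(cam,p): T=np.array(r.camera_model(cam)["T"]); return (T@np.r_[p,1])[:3]
def px(cam,P):
    m=r.camera_model(cam); T=np.array(m["T"]); c=np.linalg.inv(T)@np.r_[P,1]
    s=np.array([c[0]/-c[2],-c[1]/-c[2]]); s=s*(1+m["k1"]*(s@s)); return np.array([m["fx"]*s[0]+m["cx"],m["fy"]*s[1]+m["cy"]])
def ray(cam,u,v,z):
    m=r.camera_model(cam); T=np.array(m["T"]); K=np.array([[m["fx"],0,m["cx"]],[0,m["fy"],m["cy"]],[0,0,1]])
    s=cv2.undistortPoints(np.array([[[u,v]]],float),K,np.array([m["k1"],0,0,0.]))[0,0]
    d=T[:3,:3]@np.array([s[0],-s[1],-1]); o=T[:3,3]; return o+d*(z-o[2])/d[2]
E
python3 - <<'E'
from h import *
ims=[]
for c in("scene","top"):
    im=r.camera(c)[:,:,::-1]; cv2.imwrite(f"pics/{c}0.png",im)
    for l in("blind_switch","blind_toggle","awning_toggle","tumbler"):
        for d in r.spot_point(l,c): P=w(c,d["at"]); print(c,l,round(d["conf"],2),P.round(3),px(c,P).round())
print(r.read_state())
E
```

```text
scene blind_switch 0.8 [0.532 0.198 0.001] [389. 183.]
scene blind_switch 0.66 [ 0.343  0.157 -0.001] [331. 163.]
scene blind_switch 0.57 [ 0.722  0.152 -0.002] [434. 222.]Traceback (most recent call last):
  File "<stdin>", line 6, in <module>
ValueError: it knows: blind_switch, tumbler
```

View pics/scene0.png

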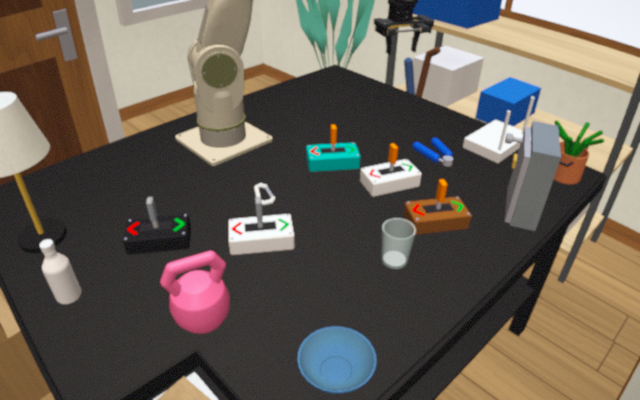

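The scene picture shows four orange- or grey-toggle types: turquoise at (333,155), white with an orange toggle at (390,177), brown at (438,213), white with a grey toggle at (261,232) and black at (157,232). The white one with the orange paddle at (390,177) fits the description. I'll check it in a crop and in the top view.

```bash
python3 - <<'E'
from h import *
im=r.camera("top")[:,:,::-1].copy(); cv2.imwrite("pics/top0.png",im)
for c in("scene","top"):
    if c=="scene": s=r.camera(c)[:,:,::-1]
    for l in("blind_switch","tumbler"):
        for f in(r.spot_point,r.look_for):
            for d in f(l,c): P=w(c,d["at"]); print(c,l,f.__name__,round(d["conf"],2),P.round(3),px(c,P).round())
cv2.imwrite("pics/crop0.png",cv2.resize(s[120:260,300:490],None,fx=4,fy=4,interpolation=2))
s=r.read_state();print(s["time"],s["ee_pos"],s["eef_rot"],s["width"])
E
```

```text
scene blind_switch call 0.93 [0.532 0.199 0.001] [389. 183.]
scene blind_switch call 0.85 [ 0.722  0.151 -0.001] [434. 222.]
scene blind_switch call 0.65 [ 0.344  0.153 -0.001] [331. 164.]
scene blind_switch call 0.98 [0.545 0.19  0.047] [392. 173.]
scene blind_switch call 0.83 [0.357 0.145 0.042] [332. 154.]
scene blind_switch call 0.61 [0.73  0.14  0.047] [437. 211.]
scene tumbler call 0.77 [ 0.743 -0.032  0.002] [395. 259.]
scene tumbler call 0.7 [ 0.748 -0.043  0.066] [397. 242.]
top blind_switch call 0.85 [0.338 0.155 0.002] [215. 297.]
top blind_switch call 0.75 [ 0.72   0.147 -0.004] [219. 138.]
top blind_switch call 0.63 [0.527 0.198 0.003] [197. 217.]
top blind_switch call 0.9 [0.713 0.144 0.044] [216. 136.]
top blind_switch call 0.89 [0.342 0.149 0.044] [214. 297.]
top blind_switch call 0.75 [0.527 0.192 0.046] [195. 215.]
top tumbler call 0.62 [ 0.743 -0.034 -0.001] [293. 127.]
top tumbler call 0.89 [ 0.752 -0.034  0.051] [292. 118.]
0.6 [0.24267423 0.57600168 0.22256998] [ 1.98063330e-01  9.80189223e-01  5.78319485e-05 -8.74320453e-07] 0.08707724187655094
```

View pics/top0.png

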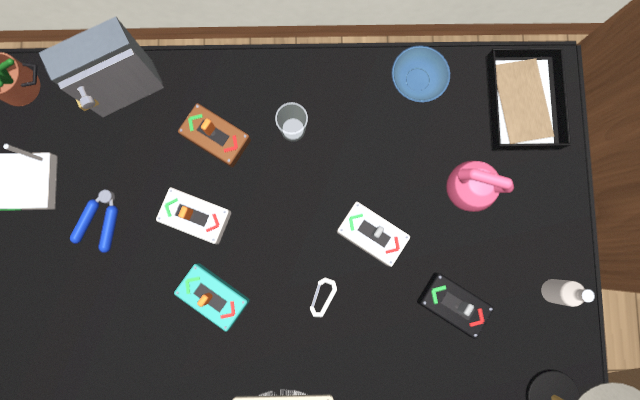

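View pics/crop0.png

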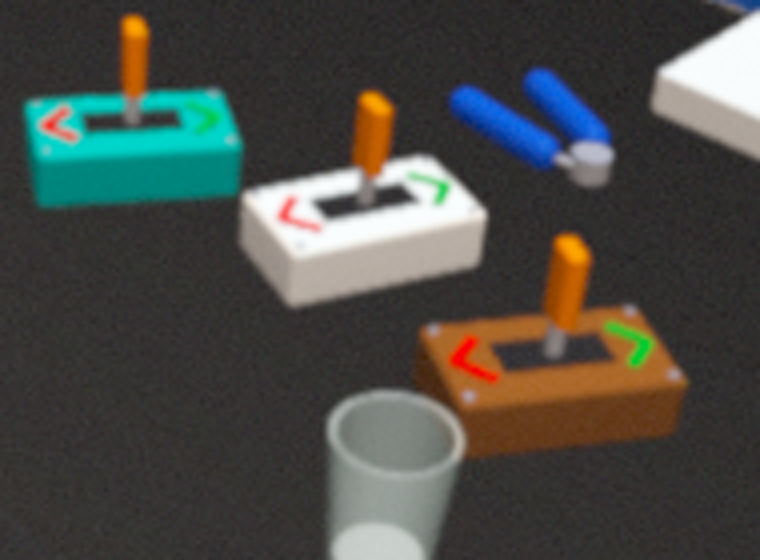

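The crop confirms it: a white housing with an orange paddle and its green arrow on the right, which is +y in the world. In the top view it is at (194,215), with the green arrow at (170,207). I'll measure its yaw next.

```bash
python3 - <<'E'
from h import *
im=cv2.imread("pics/top0.png"); m=np.zeros(im.shape[:2],np.uint8)
sub=im[175:255,145:245]; m[175:255,145:245]=(sub.min(2)>120)*255
c=max(cv2.findContours(m,0,2)[0],key=cv2.contourArea)
W=np.array([ray("top",*p[0],.045)[:2] for p in c])
R=cv2.minAreaRect((W*1000).astype(np.float32)); print(R)
hsv=cv2.cvtColor(im,cv2.COLOR_BGR2HSV)[175:255,145:245]
for n,k in(("orange",(hsv[...,0]>8)&(hsv[...,0]<22)&(hsv[...,1]>150)),("green",(hsv[...,0]>45)&(hsv[...,0]<80)&(hsv[...,1]>90)),("red",((hsv[...,0]<6)|(hsv[...,0]>174))&(hsv[...,1]>120))):
    v,u=np.nonzero(k); print(n,len(u),u.mean()+145,v.mean()+175,ray("top",u.mean()+145,v.mean()+175,.12 if n=="orange" else .045).round(4))
E
```

```text
((526.948486328125, 196.64996337890625), (156.2701873779297, 85.27047729492188), 67.68248748779297)
orange 69 187.7826086956522 213.3768115942029 [0.5251 0.1896 0.12  ]
green 55 169.25454545454545 206.25454545454545 [0.5492 0.2516 0.045 ]
red 51 214.01960784313724 223.35294117647058 [0.508  0.1486 0.045 ]
```

Request:
{"method": "arm_command", "body": {"xyz": [[0.009,-0.015,0],[0.026,-0.044,0],[0.046,-0.076,0],[0.066,-0.109,0],[0.085,-0.142,0],[0.105,-0.174,0],[0.125,-0.207,0],[0.144,-0.239,0],[0.164,-0.272,0],[0.184,-0.305,0],[0.203,-0.337,0],[0.223,-0.37,0],[0.241,-0.401,0],[0.255,-0.423,0],[0.262,-0.435,0],[0.262,-0.435,0],[0.262,-0.435,0],[0.262,-0.435,0]], "rot": [[0,0,0],[0,0,0],[0,0,0],[0,0,0],[0,0,0],[0,0,0],[0,0,0],[0,0,0],[0,0,0],[0,0,0],[0,0,0],[0,0,0],[0,0,0],[0,0,0],[0,0,0],[0,0,0],[0,0,0],[0,0,0]], "grip": 0}}

```text
time: 2.1
ee_pos: [0.5042, 0.1421, 0.2226]
eef_rot: [0.197, 0.98, 0.0, -0.0]
ft_force: [1.0, 0.4, 0.6]
width: -0.0001
grip_force: 0.0
```

Request:
{"method": "arm_command", "body": {"xyz": [[0,0,-0.01],[0,0,-0.03],[0,0,-0.055],[0,0,-0.08],[0,0,-0.105],[0,0,-0.12],[0,0,-0.13],[0,0,-0.13],[0,0,-0.13]], "rot": [[0,0,0],[0,0,0],[0,0,0],[0,0,0],[0,0,0],[0,0,0],[0,0,0],[0,0,0],[0,0,0]]}}

```text
time: 2.85
ee_pos: [0.5045, 0.1415, 0.0926]
eef_rot: [0.198, 0.98, -0.0, -0.0]
ft_force: [0.0, 0.7, 0.3]
width: 0.0007
grip_force: 0.0
```

```bash
python3 - <<'E'
from h import *
a=r.camera("top")[120:300,130:330,::-1]; b=r.camera("scene")[80:260,290:490,::-1]
cv2.imwrite("pics/a1.png",cv2.resize(np.hstack([a,b]),None,fx=2,fy=2,interpolation=2))
s=r.read_state();print(s["time"],s["ee_pos"],s["ft_force"])
E
```

```text
2.95 [0.50530942 0.14150507 0.09365333] [-0.24156586  0.61695098 -0.66878328]
```

View pics/a1.png

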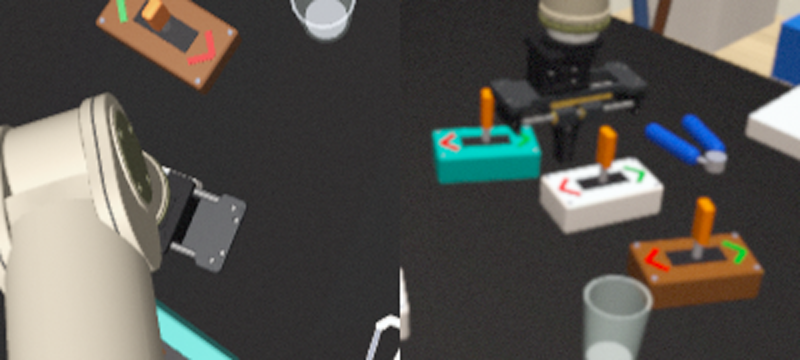

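```bash
python3 -c "
from h import *
for P in([.505,.1415,.0935],[.528,.197,.125],[.526,.19,.125]): print(px('scene',P))"
```

```text
[370.7835731  158.70835723]
[391.83098735 144.70797622]
[389.58152058 145.29919008]
```

Request:
{"method": "arm_command", "body": {"xyz": [[0.003,0.007,0],[0.006,0.015,0],[0.009,0.022,0],[0.012,0.03,0],[0.015,0.037,0],[0.018,0.044,0],[0.0205,0.051,0],[0.023,0.057,0],[0.0255,0.063,0],[0.0255,0.063,0]], "rot": [[0,0,0],[0,0,0],[0,0,0],[0,0,0],[0,0,0],[0,0,0],[0,0,0],[0,0,0],[0,0,0],[0,0,0]]}}

```text
time: 3.78
ee_pos: [0.5302, 0.2049, 0.0922]
eef_rot: [0.198, 0.98, -0.0, -0.0]
ft_force: [-0.8, -1.8, 0.2]
width: 0.0008
grip_force: 1.0
```

```bash
python3 - <<'E'
from h import *
b=r.camera("scene")[100:220,330:470,::-1]
cv2.imwrite("pics/a2.png",cv2.resize(b,None,fx=5,fy=5,interpolation=2))
s=r.read_state();print(s["time"],s["ee_pos"],s["ft_force"])
E
```

```text
3.8333 [0.53011559 0.20435113 0.09234251] [-2.33466313 -1.3910211   1.18644838]
```

View pics/a2.png

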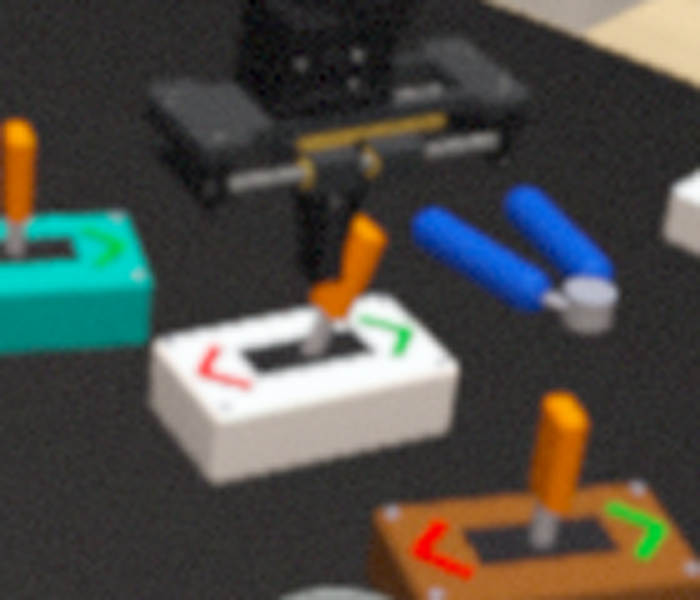

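The finger is pushing the paddle, which leans to the green side (crop 365,235). I'll go on to the stop.

Request:
{"method": "arm_command", "body": {"xyz": [[0.001,0.003,0],[0.0025,0.006,0],[0.004,0.0095,0],[0.004,0.0095,0]], "rot": [[0,0,0],[0,0,0],[0,0,0],[0,0,0]]}}

```text
time: 4.17
ee_pos: [0.5344, 0.2139, 0.0926]
eef_rot: [0.198, 0.98, 0.0, 0.0]
ft_force: [-1.4, -2.5, 0.2]
width: 0.0007
grip_force: 1.4
```

Request:
{"method": "arm_command", "body": {"xyz": [[0.001,0.002,0],[0.0015,0.004,0],[0.0015,0.004,0]], "rot": [[0,0,0],[0,0,0],[0,0,0]]}}

```text
time: 4.42
ee_pos: [0.5358, 0.2177, 0.0926]
eef_rot: [0.198, 0.98, 0.0, 0.0]
ft_force: [-1.4, -2.8, 0.0]
width: 0.0002
grip_force: 1.5
```

```bash
python3 - <<'E'
from h import *
b=r.camera("scene")[100:220,330:470,::-1]
cv2.imwrite("pics/a3.png",cv2.resize(b,None,fx=5,fy=5,interpolation=2))
s=r.read_state();print(s["time"],s["ee_pos"],s["ft_force"])
d=np.array([.376,.927]);print((s["ee_pos"][:2]-np.array([.528,.197]))@d)
for q in(.3,.4,.5,.55,.6,.65): print(q,px("scene",np.r_[np.array([.528,.197])+d*.09*np.sin(q),.035+.09*np.cos(q)]))
E
```

```text
4.4667 [0.53578303 0.21758687 0.09260257] [-1.15808386 -2.2539237  -0.06050985]
0.02201044416571514
0.3 [400.363211   144.35810875]
0.4 [402.9677659  144.83196268]
0.5 [405.40638113 145.58999681]
0.55 [406.55581737 146.07211938]
0.6 [407.65492828 146.62076786]
0.65 [408.70112319 147.2340724 ]
```

View pics/a3.png

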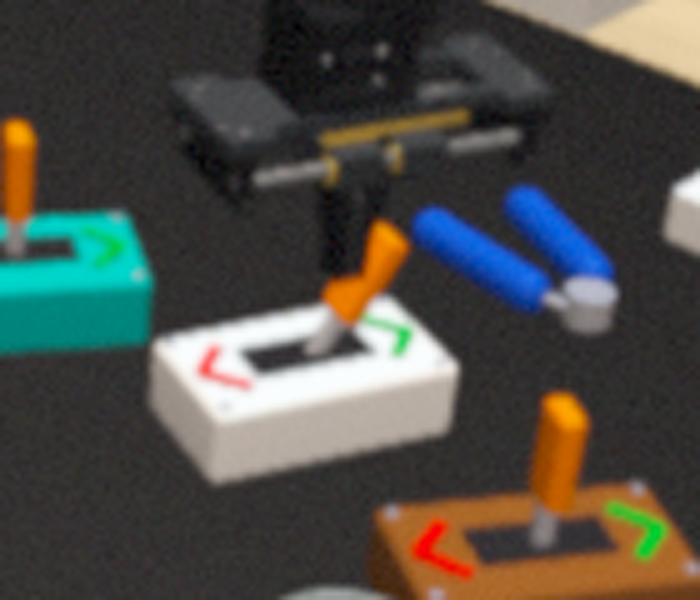

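Request:
{"method": "arm_command", "body": {"xyz": [[0.001,0.002,0],[0.0015,0.004,0],[0.0015,0.004,0]], "rot": [[0,0,0],[0,0,0],[0,0,0]]}}

```text
time: 4.72
ee_pos: [0.5373, 0.2218, 0.0926]
eef_rot: [0.198, 0.98, 0.0, 0.0]
ft_force: [-0.5, -4.2, 0.2]
width: 0.0007
grip_force: 1.6
```

Request:
{"method": "arm_command", "body": {"xyz": [[0.001,0.002,0],[0.0015,0.003,0],[0.0015,0.003,0]], "rot": [[0,0,0],[0,0,0],[0,0,0]]}}

```text
time: 4.97
ee_pos: [0.5387, 0.2247, 0.0925]
eef_rot: [0.198, 0.98, 0.0, -0.0]
ft_force: [-1.5, -3.9, 1.4]
width: 0.0004
grip_force: 1.7
```

Request:
{"method": "arm_command", "body": {"xyz": [[0.001,0.002,0],[0.0015,0.003,0],[0.0015,0.003,0]], "rot": [[0,0,0],[0,0,0],[0,0,0]]}}

```text
time: 5.22
ee_pos: [0.5398, 0.2266, 0.0924]
eef_rot: [0.198, 0.98, -0.001, -0.001]
ft_force: [-3.4, -7.4, 3.1]
width: 0.0005
grip_force: 4.1
```

```bash
python3 - <<'E'
from h import *
b=r.camera("scene")[100:220,330:470,::-1]
cv2.imwrite("pics/a4.png",cv2.resize(b,None,fx=5,fy=5,interpolation=2))
s=r.read_state();print(s["time"],s["ee_pos"],s["ft_force"])
E
```

```text
5.2667 [0.53982232 0.22662064 0.09245059] [-2.27192147 -7.35752088  2.63655905]
```

View pics/a4.png

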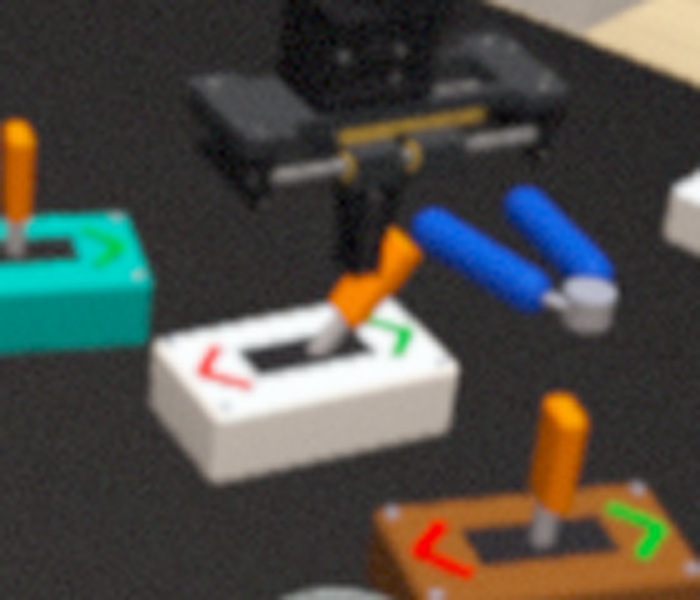

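The force jumped to about 8 N and the tool lags its command, so the toggle is at its stop. I'll hold there, then retreat.

Request:
{"method": "arm_command", "body": {"xyz": [[0,0.0005,0],[0,0.0005,0],[0,0.0005,0],[0,0.0005,0],[0,0.0005,0],[0,0.0005,0],[0,0.0005,0],[0,0.0005,0],[0,0.0005,0],[0,0.0005,0],[0,0.0005,0]], "rot": [[0,0,0],[0,0,0],[0,0,0],[0,0,0],[0,0,0],[0,0,0],[0,0,0],[0,0,0],[0,0,0],[0,0,0],[0,0,0]]}}

```text
time: 6.18
ee_pos: [0.5398, 0.2267, 0.0924]
eef_rot: [0.198, 0.98, -0.001, -0.001]
ft_force: [-3.9, -7.5, 2.7]
width: 0.0006
grip_force: 4.5
```

Request:
{"method": "arm_command", "body": {"xyz": [[-0.005,-0.013,0],[-0.014,-0.035,0],[-0.023,-0.057,0],[-0.031,-0.076,0],[-0.036,-0.09,0],[-0.036,-0.09,0.01],[-0.036,-0.09,0.03],[-0.036,-0.09,0.06],[-0.036,-0.09,0.09],[-0.036,-0.09,0.12],[-0.036,-0.09,0.14],[-0.036,-0.09,0.14],[-0.036,-0.09,0.14],[-0.036,-0.09,0.14]], "rot": [[0,0,0],[0,0,0],[0,0,0],[0,0,0],[0,0,0],[0,0,0],[0,0,0],[0,0,0],[0,0,0],[0,0,0],[0,0,0],[0,0,0],[0,0,0],[0,0,0]]}}

```text
time: 7.35
ee_pos: [0.5041, 0.1389, 0.2323]
eef_rot: [0.198, 0.98, 0.0, -0.0]
ft_force: [-0.5, -0.1, 0.1]
width: 0.0006
grip_force: 0.0
```

```bash
python3 - <<'E'
from h import *
b=r.camera("scene")[60:300,200:500,::-1]
cv2.imwrite("pics/a5.png",cv2.resize(b,None,fx=2.5,fy=2.5,interpolation=2))
s=r.read_state();print(s["time"],s["ee_pos"],s["ft_force"])
E
```

```text
7.4 [0.50387609 0.13855642 0.23182719] [-0.03619759 -0.67106715 -0.37623926]
```

View pics/a5.png

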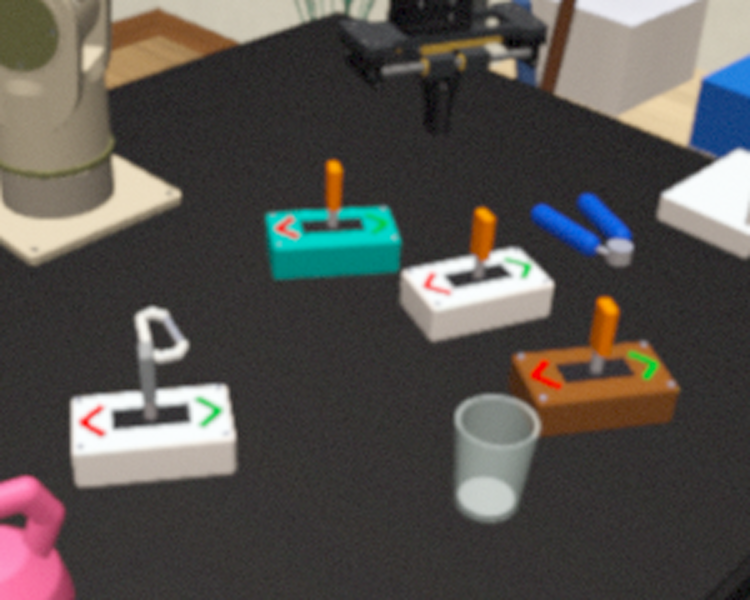

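The orange toggle is upright again (crop 483,235), the other switches and the tumbler have not moved, and the gripper is clear above.

```bash
python3 -c "
from bench import r
print(r.close_job())"
```

```text
the job is handed in; nothing more can be done
None
```

I pushed the blind's orange toggle to its stop on the green-arrow side, held it there for about 1 s, let it spring back upright and moved the arm clear; the grey toggle and the tumbler were not touched, and the job is handed in.

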